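Load the lid magazine and shut its gate

ROBOT

A 6-joint arm with a two-finger parallel gripper is mounted at the origin on a cart in front of the work surface, level with it; the furniture and walls round the work are solid. World frame = base frame: x ahead of the robot, y to its left, z up, the work surface at z = 0. Lengths are in m, angles in rad, forces in N, time in s.
With the tool pointing down it reaches from about 0.3 to 0.875 m from the base axis. Payload 6.4 kg.
Tool frame: the origin (TCP) lies between the finger pads; the fingertips stand ctrl.tip_extent ahead of it and the grasp point (between the pads) is the TCP (ctrl.tip_extent is the distance from the TCP to the fingertips, in m); z points along the fingers, y is the line along which they close (so a half turn about z gives the same grasp; the last joint's range is limited). The gripper opens to 85 mm and grips with 20 to 120 N. Pads are 22 mm wide; open, the fingers measure 114 mm over their backs; the gripper's body (76 mm by 85 mm) begins 54 mm behind the grasp point. The pads swing forward as they close: fully open they stand 13 mm farther back than shut.
Start: joints at [-1.433, 0.181, 1.607, -0, 1.354, -0.206], TCP at [0.194, -0.541, 0.25] pointing down, gripper open.
Joint ranges: [-2.99, 2.99], [-0.89, 2.07], [0.3, 2.58], [-1.14, 4.28], [0, 2.63], [-3.12, 3.12]. Speed limits (rad/s): [2.57, 2.57, 3.01, 3.14, 3.14, 3.14].

INTERFACE

Orientations are given as a unit quaternion [w, x, y, z].
In Python, from bench import ctrl gives the robot as it stands.
- The arm moves only by the tool send_rows, never from a script. Its arguments are lists of equal length, an entry for each row: "dr": the turn, a rotation vector about the tool's x, y, z in units of 6 degrees (1.0 is 6 degrees), a list of three; "xyz": the shift along the tool's x, y, z in cm, a list of three; "jaw": the opening in per cent of the stroke, from 0 (shut) to 100 (fully open). In form: {"dr": [[wx, wy, wz], ...], "xyz": [[dx, dy, dz], ...], "jaw": [jaw, ...]}. A call has exactly 8 rows; each row is the pose to reach, as a shift and turn from the pose commanded when the call began, along the tool's axes at that moment; what a row does not reach only later rows make up. A row lasts 1/8 s, in which the tool goes at most 62.5 mm and 10.7 degrees, less where a joint would pass 70% of its speed; a pose out of reach is approached as far as the arm can. A call with a gripper value outside its range is refused whole. The fingers move at their own pace and stop on an object; the grip force is fixed at half the most. Time passes only in rows, so rows that repeat a pose let the fingers close, or fill a call up. It gives the time, the measured TCP pose, the force, the opening and the grip force at its end, in the units of the state.
- ctrl.get_obs(): the state, without advancing time (a new reading comes with each control period).
- ctrl.camera(name): name is "side" or "top"; returns the picture (384x512x3 uint8, red, green, blue); there is no depth.
- ctrl.calibration(name): a dict with "camera_matrix" (3x3 intrinsics, pixels), "world_from_camera" (4x4, takes a point from camera to world coordinates). Camera axes: x right, y up, looking along -z (the intrinsics and any distortion apply to the point x, -y, -z); pixel columns grow to the right and rows downward; lengths in m; the calibration is good to about 2 mm. A picture is of the moment at which its call begins. calibration takes no time and is no camera call.
- ctrl.hand_in(): hands the job in; it is judged then, once.
The state is a dict: "time_s": time; "q": joint angles; "dq": joint speeds; "joint_efforts": joint torques, N m; "eef_pos": TCP position; "eef_rot": TCP orientation; "wrist_force": force on the tool from outside, world axes, zero at the start; "torque": the same for the moment, N m; "opening": opening from 0.0 (shut) to 1.0 (fully open); "grasp_force": force on a finger pad.
Only numpy, scipy, OpenCV 4.12 (cv2) and the standard library are available. Lean on these libraries where they do the work, as an engineer would, in place of code of your own. Each camera call takes 0.05 s, during which the arm holds its last target. There are 200 camera calls.

TASK

Load the lid magazine for the capping machine: with the fingertips, slide the three loose jar lids over the table, one at a time, through the magazine's flared mouth and past its gate until all three lie flat in a row in the lane, then push the gate's tab in so that the slide gate is fully shut behind them. Only push: do not lift or tip a lid, and leave the jar, the tape roll and the sachet where they are.

Things in the scene. Friction and masses are not known exactly. Their poses are not given: they have to be found in the camera images.
- magazine: Lid magazine of bright steel sheet, fastened flat on the table; it stays put. Origin on the table top under the gate, on the lane's centre line. x runs along the lane, the way the lids travel (roughly to the robot's right); y points away from the robot, z up. The lane is 74 mm wide between 22 mm high rails. A lid is past the gate when its centre is at x = +37 mm or more.
- mouth (a point): Middle of the magazine's open mouth, on the table, at x = -85 mm of the magazine. Two straight upright wings, 22 mm high, 86 mm long, stand about 150 mm apart here and close in at 27 degrees each to the neck. The lids slide in between them on the table.
- neck (a point): Middle of the neck, at x = -8 mm of the magazine, where wings meet rails: 74 mm wide, its floor sheet 2 mm above the table. A lead-in ramp as wide as the lane rises these 2 mm from x = -35 to -10 mm, so keep fingertips a few mm above the table here.
- lane_end (a point): Middle of the foot of the end stop's inner face, at x = +222 mm of the magazine. From gate to end stop the lane takes exactly three lids in a row with about 12 mm to spare; each lid pushes those before it along. From x = +34 mm on, a lip 22 mm up on each rail leaves 62 mm open above, so lids cannot go in from above; nearer the gate the lane is open above.
- gate_tab (a point): Centre of the outer face of the gate's upright thumb tab (facing away from the lane, +y of the magazine), 30 mm above the table. Tab: 30 mm wide along the lane, 4 mm thick, its rolled top edge 8 mm thick (2 mm proud of this face), from 4 to 46 mm above the table. To shut the gate push this face along -y of the magazine; when shut it lies at y = +69 mm.
- gate (a joint): Travel of the slide gate in m: 0 = fully shut, its bar across the whole lane; at the start drawn out 0.078 to 0.088 (its stop), the lane clear. The bar is 6 mm thick, 4 to 17 mm above the table. It slides with about 1.5 N of friction and stays where it is left; a lid not fully past the gate blocks it.
- lid_1: Round yellow tin jar lid, 69 mm across, 14 mm high, 15 g, lying flat on the table with its closed face up (cannot be entered from above). Origin at the centre of its underside.
- lid_2: A second lid, the same as lid_1.
- lid_3: A third lid, the same as lid_1.
- jar: Jar with a yellow lid, 70 mm across, 99 mm high, standing beyond the far end of the magazine; to be left alone. Origin at the centre of its underside.
- tape_roll: Brown roll of packing tape lying flat, 98 mm across, 48 mm high, beyond the magazine's mouth; to be left alone. Origin at the centre of its underside.
- sachet: Small white drying-agent sachet, 30 x 44 x 7 mm, lying flat near the heat sealer; to be left alone. Origin at the centre of its underside.
Mind the look-alikes: they are no part of the job. Leave any blue or red look-alike of the lid_2 alone.

How it is judged:
On the way, in this order (a step that is already met when the one before it is completed fails the run):
1. a first lid is past the gate, in the lane (((x of lid_1 in the frame of magazine between 0.036 and 0.2 m and y of lid_1 in the frame of magazine between -0.01 and 0.01 m) or (x of lid_2 in the frame of magazine between 0.036 and 0.2 m and y of lid_2 in the frame of magazine between -0.01 and 0.01 m) or (x of lid_3 in the frame of magazine between 0.036 and 0.2 m and y of lid_3 in the frame of magazine between -0.01 and 0.01 m))), for 0.2 s.
2. a second lid has followed it ((((x of lid_1 in the frame of magazine between 0.036 and 0.2 m and y of lid_1 in the frame of magazine between -0.01 and 0.01 m) and (x of lid_2 in the frame of magazine between 0.036 and 0.2 m and y of lid_2 in the frame of magazine between -0.01 and 0.01 m)) or ((x of lid_1 in the frame of magazine between 0.036 and 0.2 m and y of lid_1 in the frame of magazine between -0.01 and 0.01 m) and (x of lid_3 in the frame of magazine between 0.036 and 0.2 m and y of lid_3 in the frame of magazine between -0.01 and 0.01 m)) or ((x of lid_2 in the frame of magazine between 0.036 and 0.2 m and y of lid_2 in the frame of magazine between -0.01 and 0.01 m) and (x of lid_3 in the frame of magazine between 0.036 and 0.2 m and y of lid_3 in the frame of magazine between -0.01 and 0.01 m)))), for 0.2 s.
3. all three lids are past the gate (x of lid_1 in the frame of magazine between 0.036 and 0.2 m and y of lid_1 in the frame of magazine between -0.01 and 0.01 m and x of lid_2 in the frame of magazine between 0.036 and 0.2 m and y of lid_2 in the frame of magazine between -0.01 and 0.01 m and x of lid_3 in the frame of magazine between 0.036 and 0.2 m and y of lid_3 in the frame of magazine between -0.01 and 0.01 m), for 0.2 s.
4. the gate is pushed shut behind them (value of joint gate below 0.004 m), for 0.2 s.
At the end, for the whole second after the job is handed in: All three lids lie flat and at rest in the lane (centres more than 36 mm past the gate plane, before the end stop, within 10 mm of the lane's centre line) and the gate is shut to within 4 mm (all of step 3 and angle between each of lid_1, lid_2, lid_3's own z axis and vertical below 0.1 rad and linear speed of each of lid_1, lid_2, lid_3 below 0.02 m/s and value of joint gate below 0.004 m); the robot touches nothing.
It fails at once if a lid is lifted (more than 10 mm above the table) (height (world z) of any of lid_1, lid_2, lid_3 above 0.01 m).
It fails at once if a lid is tipped (more than 0.4 rad) (angle between any of lid_1, lid_2, lid_3's own z axis and vertical above 0.4 rad).
It fails at once if the jar, the tape roll or the sachet is moved more than 15 mm (distance of any of jar, tape_roll, sachet from where it was at the start of the episode above 0.015 m).
It also fails if it takes over 72 s, if anything falls off the work surface, if the arm or the gripper's body presses on something with over 40 N, if the wrist force passes 120 N, or if a joint passes its speed limit or range.

## Working session

There is one attempt and no reset: what is moved stays moved. The work goes in short steps, Python scripts to look and compute and a tool call to move; the robot and the scene stay as the last step left them, time stands still between calls to the robot, and variables do not carry over. Pictures are saved under pics/ and viewed, at most 14 in all, crops included, and the job is handed in when it is done.

Besides the shell and the picture viewer there is one more tool, called after ">>>" in YAML: its name, and indented under it one key for each argument. send_rows: Moves the arm, as the interface text tells. Its arguments: {"type":"object","properties":{"dr":{"type":"array","items":{"type":"array","items":{"type":"number"}}},"xyz":{"type":"array","items":{"type":"array","items":{"type":"number"}}},"jaw":{"type":"array","items":{"type":"number"}}},"required":["dr","xyz","jaw"]}

```bash
mkdir -p pics
cat > h.py <<'E'
import numpy as np, cv2
from bench import ctrl
def snap(n,f):
    im=ctrl.camera(n); cv2.imwrite('pics/'+f,im[:,:,::-1]); return im
def ray(n,uv):
    c=ctrl.calibration(n);K=np.array(c["camera_matrix"]);T=np.array(c["world_from_camera"])
    d=np.linalg.solve(K,np.array([uv[0],uv[1],1.]));d=d*[1,-1,-1]
    return T[:3,3],T[:3,:3]@d
def onz(n,uv,z):
    o,d=ray(n,uv);return o+d*(z-o[2])/d[2]
def tri(uvt,uvs):
    o1,d1=ray("top",uvt);o2,d2=ray("side",uvs)
    s=np.linalg.lstsq(np.c_[d1,-d2],o2-o1,rcond=None)[0]
    return (o1+d1*s[0]+o2+d2*s[1])/2
def proj(n,p):
    c=ctrl.calibration(n);K=np.array(c["camera_matrix"]);T=np.linalg.inv(np.array(c["world_from_camera"]))
    q=(T@np.r_[p,1])[:3]*[1,-1,-1];q=K@q;return q[:2]/q[2]
E
python3 - <<'E'
from h import *
np.set_printoptions(precision=4,suppress=True)
o=ctrl.get_obs();print(o,ctrl.tip_extent)
for n in("top","side"):
    im=snap(n,n+'0.png');c=ctrl.calibration(n);print(c)
    hsv=cv2.cvtColor(im,cv2.COLOR_RGB2HSV)
    m=cv2.inRange(hsv,(20,100,80),(35,255,255))
    k,l,s,ce=cv2.connectedComponentsWithStats(m)
    for i in range(1,k):
        if s[i,4]>60:print(n,s[i],ce[i],onz(n,ce[i],.014))
E
cd pics; python3 -c "
import cv2
for n in('top','side'):
    cv2.imwrite(n+'0b.png',cv2.resize(cv2.imread(n+'0.png'),(800,600),interpolation=cv2.INTER_CUBIC))"
```

```text
{'time_s': 0.0, 'q': array([-1.4332,  0.1815,  1.608 , -0.    ,  1.3538, -0.2063]), 'dq': array([ 0.0008, -0.0003, -0.0004, -0.0007, -0.0004,  0.0008]), 'joint_efforts': array([  0.0005, -44.4876, -35.133 ,  -0.0002,   0.0092,   0.    ]), 'eef_pos': array([ 0.1938, -0.5408,  0.2494]), 'eef_rot': array([-0.0009,  0.9853,  0.1711,  0.    ]), 'wrist_force': array([-0.7245, -0.0168, -0.5441]), 'torque': array([ 0.0265, -0.0232,  0.0084]), 'grasp_force': 0.0, 'opening': 1.005088835912693} 0.019
{'camera_matrix': array([[428.5216,   0.    , 251.8155],
       [  0.    , 428.5216, 193.7445],
       [  0.    ,   0.    ,   1.    ]]), 'world_from_camera': array([[ 0.0987,  0.9739, -0.2042,  0.2309],
       [-0.9951,  0.097 , -0.018 ,  0.0802],
       [ 0.0022,  0.205 ,  0.9788,  1.5959],
       [ 0.    ,  0.    ,  0.    ,  1.    ]])}
top [312  63  18  18 249] [320.2289  71.6627] [ 1.0863 -0.1144  0.014 ]
top [285  64  17  17 243] [292.9712  71.9342] [ 1.0742 -0.0056  0.014 ]
top [290  85  18  19 252] [297.8571  94.2302] [ 0.9804 -0.0325  0.014 ]
top [337 133  19  19 265] [346.3208 142.2491] [ 0
[... 1081 characters left out ...]
 1605] [235.7682  62.7103] [ 0.7045 -1.097   0.014 ]
side [299  59  14   9  90] [304.9333  63.    ] [ 0.3213 -1.1033  0.014 ]
side [208 117  18  12 169] [216.7456 122.5562] [ 0.7269 -0.4307  0.014 ]
side [188 127  18  12 181] [196.8066 132.4807] [ 0.7983 -0.3471  0.014 ]
side [211 134  15   8  80] [218.15   138.1875] [ 0.7056 -0.3066  0.014 ]
side [105 141  20  15 226] [114.6416 148.0664] [ 1.098  -0.2201  0.014 ]
side [ 97 154  51  20 573] [121.7557 163.3839] [ 1.0381 -0.1203  0.014 ]
side [250 220  23  19 339] [260.7227 229.3599] [0.5161 0.1971 0.014 ]
side [290 220  23  19 342] [300.5526 229.2164] [0.3979 0.1915 0.014 ]
side [276 265  26  23 476] [288.6071 275.8172] [0.4363 0.3655 0.014 ]
```

View pics/top0b.png

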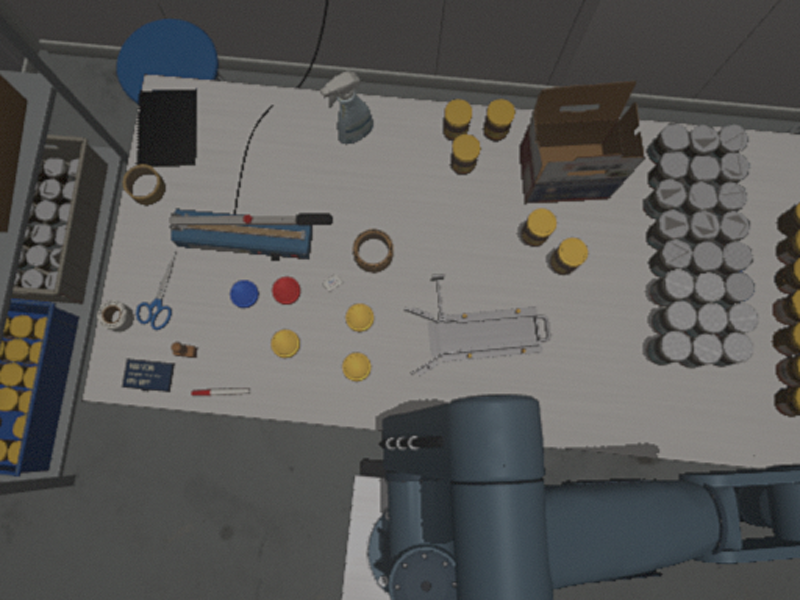

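View pics/side0b.png

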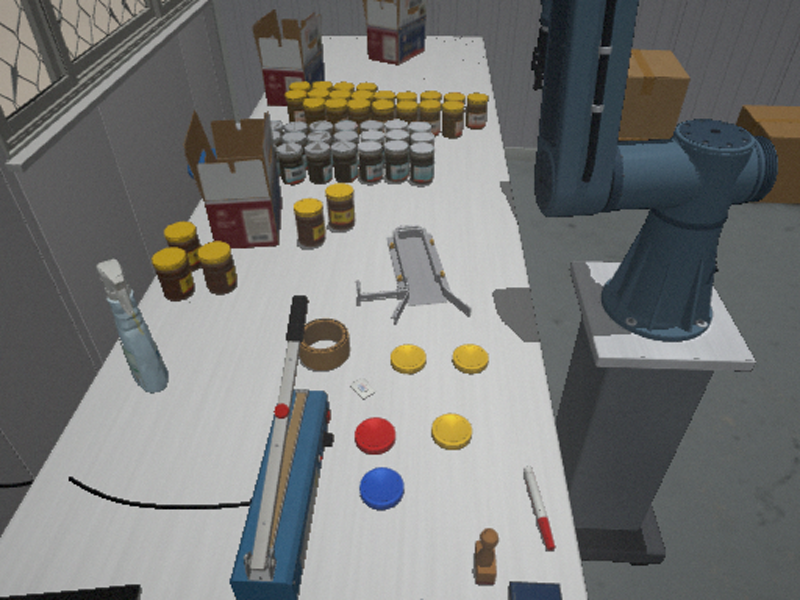

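Candidates (top-image px at 512 wide) are the yellow flat discs at (230,203), (182,220) and (228,234). The look-alikes are blue at (156,188), red at (183,186) and the yellow-topped jars at (346,142) and (366,161), plus more jars behind them. I choose the three yellow discs lying flat. They also show in the side view at (261,229), (301,229) and (289,276). Next is a close crop to check them and to locate the magazine.

```bash
cd pics; python3 -c "
import cv2,numpy as np
a=cv2.imread('top0.png')[165:250,160:360];a=cv2.resize(a,(800,340),interpolation=cv2.INTER_CUBIC)
b=cv2.imread('side0.png')[138:210,220:310];b=cv2.resize(b,(0,0),fx=8,fy=8,interpolation=cv2.INTER_CUBIC)
cv2.imwrite('ct.png',a);cv2.imwrite('cs.png',b)"
cd ..
python3 - <<'E'
from h import *
np.set_printoptions(precision=4,suppress=True)
for t,s in(((229.9,202.9),(260.7,229.4)),((182.4,219.5),(288.6,275.8)),((227.8,234.5),(300.6,229.2))):
    print(tri(t,s),onz("top",t,.012),onz("side",s,.012))
E
```

```text
[0.518  0.1886 0.0056] [0.5183 0.188  0.012 ] [0.5163 0.1953 0.012 ]
[0.4374 0.3586 0.0059] [0.4382 0.3573 0.012 ] [0.4362 0.3638 0.012 ]
[0.3984 0.1834 0.0064] [0.3993 0.1827 0.012 ] [0.3976 0.1894 0.012 ]
```

View pics/ct.png

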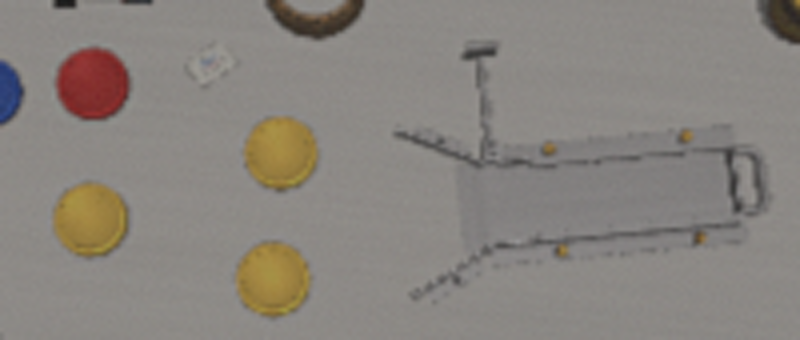

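View pics/cs.png

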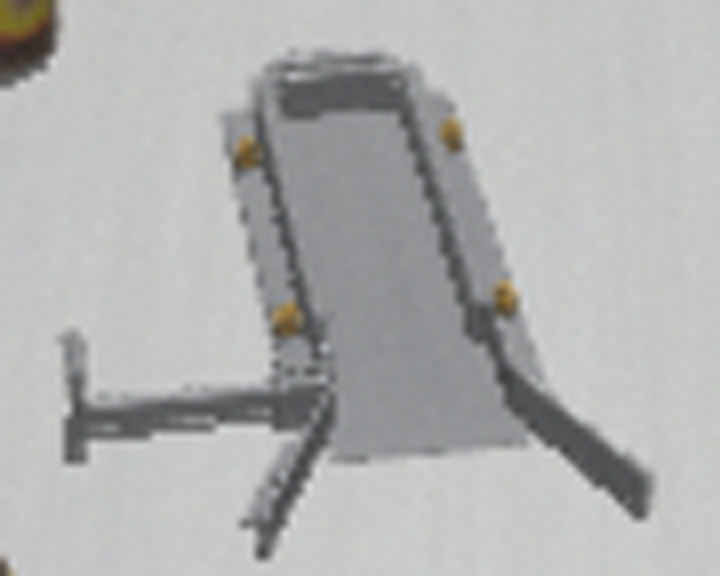

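The crops confirm three yellow flat lids, with red and blue apart. The magazine's rail screws are at crop (549,148), (686,135), (562,250) and (699,238) in the top view, and its tab is at (480,50). Triangulating these next.

Run:
```python
from h import *
np.set_printoptions(precision=4,suppress=True)
T=lambda x,y:((x+.5)/4+160-.5,(y+.5)/4+165-.5)
S=lambda x,y:((x+.5)/8+220-.5,(y+.5)/8+138-.5)
# order: near-gate left, far left, near-gate right, far right
t=[(549,148),(686,135),(562,250),(699,238)];s=[(287,318),(246,153),(505,297),(453,134)]
P=np.array([tri(T(*a),S(*b)) for a,b in zip(t,s)]);print(P)
ax=(P[1]-P[0]+P[3]-P[2])[:2];ax/=np.linalg.norm(ax);ay=np.array([-ax[1],ax[0]])
c=P[:,:2].mean(0);print('axis',ax,np.degrees(np.arctan2(ax[1],ax[0])),'c',c)
f=lambda n,p,z:(lambda w:(w,(w[:2]-c)@ax,(w[:2]-c)@ay))(onz(n,p,z))
for nm,n,p,z in(("endstop foot L","side",S(282,116),.002),("endstop foot R","side",S(405,112),.002),("ramp start L","side",S(333,460),0),("ramp start R","side",S(527,440),0),
 ("ramp top L","top",T(459,165),0),("ramp top R","top",T(465,247),0),("wing tipL top","top",T(398,130),.022),("wing tipR","top",T(412,298),.0),("wing tip R foot side","side",S(643,517),0),("wing tip L foot side","side",S(263,556),0),("tab top","top",T(481,47),.046),("tab foot side","side",S(75,458),.004),("tab top side","side",S(72,335),.046),("endstop top inner L","top",T(729,150),.022),("endR","top",T(738,212),.022)):
    print(nm,*f(n,p,z))
```

```text
[[ 0.5465 -0.0622  0.0099]
 [ 0.572  -0.1901  0.0087]
 [ 0.4514 -0.0816  0.0096]
 [ 0.4752 -0.2078  0.0099]]
axis [ 0.1906 -0.9817] -79.01255248335397 c [ 0.5113 -0.1354]
endstop foot L [ 0.5552 -0.231   0.002 ] 0.10218024752866472 0.024946269955114692
endstop foot R [ 0.4962 -0.2367  0.002 ] 0.09652175546273956 -0.03407010635283372
ramp start L [0.5212 0.0222 0.    ] -0.1528934805786867 0.03984077237161247
ramp start R [0.4401 0.0058 0.    ] -0.1522381009281177 -0.04290156955136997
ramp top L [0.5258 0.0201 0.    ] -0.1499401708726008 0.043906690046796086
ramp top R [0.4486 0.0077 0.    ] -0.15242180685319368 -0.03419188343829411
wing tipL top [0.5492 0.0807 0.022 ] -0.20497841119105012 0.07847516039709665
wing tipR [0.3962 0.0526 0.    ] -0.2065201232538835 -0.07710447649939471
wing tip R foot side [0.3934 0.0532 0.    ] -0.2076157929326182 -0.07979257633430797
wing tip L foot side [0.5472 0.0835 0.    ] -0.2080445388142938 0.07700090123028769
tab top [0.6306 0.0113 0.046 ] -0.12127793229018069 0.14509586116332387
tab foot side [0.6286 0.0301 0.004 ] -0.14015776263121069 0.14673064615264886
tab top side [0.6307 0.0007 0.046 ] -0.11089366898444587 0.14318431038122997
endstop top inner L [ 0.5609 -0.229   0.022 ] 0.10128816491413101 0.030914725771049513
endR [ 0.5032 -0.2406  0.022 ] 0.10166163312244943 -0.027902956334249586
```

```bash
cat >> h.py <<'E'
from scipy.spatial.transform import Rotation as R
O=np.array([.4884,-.0176]);ang=-79.0
ax=np.array([np.cos(np.radians(ang)),np.sin(np.radians(ang))]);ay=np.array([-ax[1],ax[0]])
tom=lambda p:np.array([(np.asarray(p)[:2]-O)@ax,(np.asarray(p)[:2]-O)@ay])
tow=lambda x,y:O+x*ax+y*ay
def rot():
    w,x,y,z=ctrl.get_obs()["eef_rot"];return R.from_quat([x,y,z,w])
def rows(wps):
    """wps: TCP (xm mm, ym mm, z mm, heading deg) -> tool-frame rows (dr units, cm)"""
    r0=rot();p0=np.array(ctrl.get_obs()["eef_pos"])
    for x,y,z,h in wps:
        p=np.r_[tow(x/1e3,y/1e3),z/1e3]
        a=np.radians(ang+180+h);X=np.array([np.cos(a),np.sin(a),0]);Z=np.array([0,0,-1.])
        r1=R.from_matrix(np.c_[X,np.cross(Z,X),Z])
        print((x,y,z,h),'dr',np.round(np.degrees((r0.inv()*r1).as_rotvec())/6,2),'xyz',np.round(r0.inv().apply(p-p0)*100,2))
def where():
    o=ctrl.get_obs();X=rot().as_matrix()[:,0];h=np.degrees(np.arctan2(X[1],X[0]))-ang-180
    print('t',o['time_s'],'mag',tom(o['eef_pos'])*1e3,'z',o['eef_pos'][2]*1e3,'h',(h+180)%360-180,'F',o['wrist_force'],'op',o['opening'])
def lids():
    im=ctrl.camera("top");m=cv2.inRange(cv2.cvtColor(im,cv2.COLOR_RGB2HSV),(20,100,80),(35,255,255))
    k,l,s,ce=cv2.connectedComponentsWithStats(m)
    for i in range(1,k):
        if s[i,4]>40 and 150<ce[i][0]<342 and ce[i][1]>165:print('lid',s[i,4],tom(onz("top",ce[i],.014))*1e3)
    return im
E
python3 - <<'E'
from h import *
np.set_printoptions(precision=1,suppress=True)
where();lids()
rows([(-256,84,250,-15),(-256,84,150,-15),(-256,84,60,-15)])
print('sachet',tom(onz("top",(212.5,180.7),.005))*1e3)
E
```

```text
t 0.1 mag [ 457.4 -389.1] z 249.46444815246045 h -81.3047944699056 F [0.5 0.2 0.5] op 0.9947776114416114
lid 243 [-196.3   68.5]
lid 257 [-377.2   21.6]
lid 257 [-213.4  -49.5]
(-256, 84, 250, -15) dr [ -0.   -0.  -11.1] xyz [ 57.5 -63.4   0.1]
(-256, 84, 150, -15) dr [ -0.   -0.  -11.1] xyz [ 57.5 -63.4  10.1]
(-256, 84, 60, -15) dr [ -0.   -0.  -11.1] xyz [ 57.5 -63.4  19.1]
sachet [-255.3  162. ]
```

>>> send_rows:
  dr:
    - [0,0,-1.5]
    - [0,0,-3]
    - [0,0,-4.5]
    - [0,0,-6]
    - [0,0,-7.5]
    - [0,0,-9]
    - [0,0,-10.5]
    - [0,0,-11.1]
  xyz:
    - [4.1,-4.5,0]
    - [8.2,-9,0]
    - [12.3,-13.5,0]
    - [16.4,-18,0]
    - [20.5,-22.5,0]
    - [24.6,-27,0]
    - [28.7,-31.5,0]
    - [32.8,-36,0]
  jaw: [35,35,35,35,35,35,35,35]

```text
time_s: 1.15
eef_pos: [0.3816, -0.09, 0.2505]
eef_rot: [0.0, 0.729, 0.685, 0.0]
wrist_force: [1.0, -0.7, 0.6]
opening: 0.35
grasp_force: 0.0
```

Run:
```python
from h import *
np.set_printoptions(precision=1,suppress=True)
where();rows([(-256,84,200,-15),(-256,84,45,-15)])
```

```text
t 1.15 mag [  50.7 -118.6] z 250.47170961088833 h -14.549950226256726 F [ 1.  -0.7  0.6] op 0.3499266656382528
(-256, 84, 200, -15) dr [0.  0.  0.1] xyz [34.8 11.9  5. ]
(-256, 84, 45, -15) dr [0.  0.  0.1] xyz [34.8 11.9 20.5]
```

>>> send_rows:
  dr:
    - [0,0,0]
    - [0,0,0]
    - [0,0,0]
    - [0,0,0]
    - [0,0,0]
    - [0,0,0]
    - [0,0,0]
    - [0,0,0]
  xyz:
    - [5.5,1.9,0]
    - [11,3.8,0]
    - [16.5,5.7,2]
    - [22,7.5,5]
    - [27.5,9.4,9]
    - [33,11.3,13]
    - [34.8,11.9,18]
    - [34.8,11.9,20.5]
  jaw: [35,35,35,35,35,35,35,35]

```text
time_s: 2.15
eef_pos: [0.5211, 0.2494, 0.042]
eef_rot: [-0.001, 0.729, 0.685, -0.001]
wrist_force: [-0.6, 0.2, 0.8]
opening: 0.351
grasp_force: 0.0
```

Run:
```python
from h import *
np.set_printoptions(precision=1,suppress=True)
where();rows([(-256,84,25,-15)]);lids()
a=snap("side","s1.png")[190:290,215:325];cv2.imwrite('pics/s1c.png',cv2.resize(a[:,:,::-1],(0,0),fx=5,fy=5,interpolation=cv2.INTER_CUBIC))
```

```text
t 2.15 mag [-255.8   83.1] z 41.98728972164597 h -14.555923427173553 F [-0.6  0.2  0.8] op 0.3505144800015016
(-256, 84, 25, -15) dr [-0.   0.   0.1] xyz [0.  0.1 1.7]
lid 171 [-187.7   68.2]
lid 141 [-390.1   20.9]
lid 110 [-197.5  -48.1]
```

View pics/s1c.png

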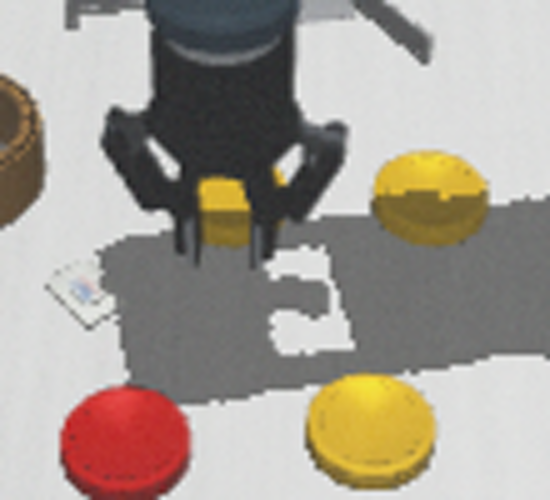

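The picture shows the fingers behind lid A, with tips at about crop (195,268) and (258,268), clear of the sachet at (85,290). Next I check the tip height from that.

Run:
```python
from h import *
np.set_printoptions(precision=4,suppress=True)
p=ctrl.get_obs()['eef_pos']
for u in((195,268),(258,268)):
    o,d=ray("side",((u[0]+.5)/5+214.5,(u[1]+.5)/5+189.5))
    for yo in(0,.011):print(o+d*((p[1]+yo-o[1])/d[1])-p)
```

```text
[ 0.0159  0.     -0.0333]
[ 0.0152  0.011  -0.0214]
[-0.0205  0.     -0.0316]
[-0.0206  0.011  -0.0197]
```

>>> send_rows:
  dr:
    - [0,0,0]
    - [0,0,0]
    - [0,0,0]
    - [0,0,0]
    - [0,0,0]
    - [0,0,0]
    - [0,0,0]
    - [0,0,0]
  xyz:
    - [0,0,0.3]
    - [0,0,0.6]
    - [0,0,0.8]
    - [0,0,1.0]
    - [0,0,1.1]
    - [0,0,1.2]
    - [0,0,1.2]
    - [0,0,1.2]
  jaw: [35,35,35,35,35,35,35,35]

```text
time_s: 3.25
eef_pos: [0.5225, 0.2477, 0.0333]
eef_rot: [-0.0, 0.73, 0.684, -0.0]
wrist_force: [0.2, 0.4, 0.1]
opening: 0.351
grasp_force: 0.0
```

Run:
```python
from h import *
np.set_printoptions(precision=1,suppress=True)
where();rows([(-254,85,24,-15),(-237,79,24,-15),(-111,20,24,-15),(-77,0,24,0),(-2,0,24,0)])
```

```text
t 3.25 mag [-254.    84.1] z 33.286830268435004 h -14.699513101015611 F [0.2 0.4 0.1] op 0.3506135355537721
(-254, 85, 24, -15) dr [-0.  -0.   0.1] xyz [0.  0.1 0.9]
(-237, 79, 24, -15) dr [-0.  -0.   0.1] xyz [-1.8 -0.1  0.9]
(-111, 20, 24, -15) dr [-0.  -0.   0.1] xyz [-15.5  -2.6   0.9]
(-77, 0, 24, 0) dr [-0.  -0.  -2.5] xyz [-19.2  -3.6   0.9]
(-2, 0, 24, 0) dr [-0.  -0.  -2.5] xyz [-26.5  -1.7   0.9]
```

>>> send_rows:
  dr:
    - [0,0,0]
    - [0,0,0]
    - [0,0,0]
    - [0,0,0]
    - [0,0,0]
    - [0,0,0]
    - [0,0,0]
    - [0,0,0]
  xyz:
    - [0,0,0.9]
    - [-1.2,0,0.9]
    - [-3,-0.3,0.9]
    - [-5.5,-0.8,0.9]
    - [-8,-1.2,0.9]
    - [-10.5,-1.7,0.9]
    - [-13,-2.1,0.9]
    - [-15,-2.5,0.9]
  jaw: [35,35,35,35,35,35,35,35]

```text
time_s: 4.25
eef_pos: [0.4873, 0.0977, 0.0245]
eef_rot: [0.0, 0.73, 0.683, -0.0]
wrist_force: [0.1, 0.3, -0.3]
opening: 0.351
grasp_force: 0.0
```

Run:
```python
from h import *
np.set_printoptions(precision=1,suppress=True)
where();rows([(-111,20,24,-15),(-77,0,24,0),(-2,0,24,0)]);lids()
a=snap("side","s2.png")[140:260,215:335];cv2.imwrite('pics/s2c.png',cv2.resize(a[:,:,::-1],(0,0),fx=5,fy=5,interpolation=cv2.INTER_CUBIC))
```

```text
t 4.25 mag [-113.4   20.9] z 24.450231587601447 h -14.765317439235787 F [ 0.1  0.3 -0.3] op 0.35071677096863535
(-111, 20, 24, -15) dr [0. 0. 0.] xyz [-0.2 -0.   0.1]
(-77, 0, 24, 0) dr [ 0.   0.  -2.5] xyz [-4.  -1.1  0.1]
(-2, 0, 24, 0) dr [ 0.   0.  -2.5] xyz [-11.3   0.8   0.1]
lid 260 [-377.3   21.9]
lid 63 [-234.9  -45.2]
```

View pics/s2c.png

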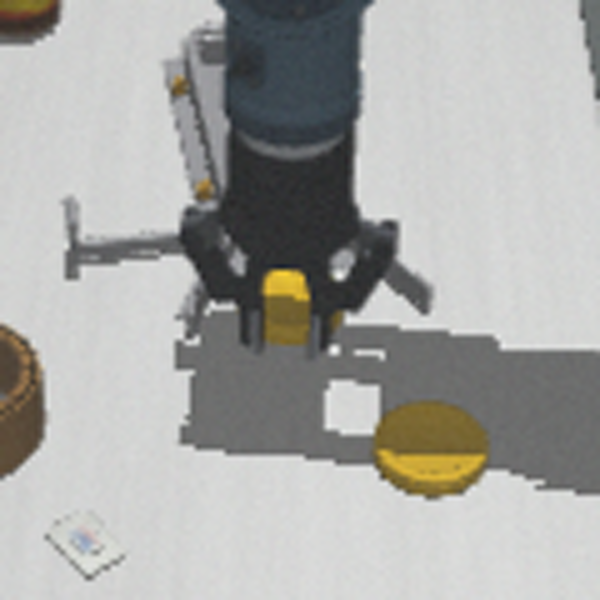

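The lid is cradled between the fingers at the mouth (crop 290,305). Continuing straight in.

>>> send_rows:
  dr:
    - [0,0,-0.8]
    - [0,0,-1.6]
    - [0,0,-2.5]
    - [0,0,-2.5]
    - [0,0,-2.5]
    - [0,0,-2.5]
    - [0,0,-2.5]
    - [0,0,-2.5]
  xyz:
    - [-1.5,-0.4,0]
    - [-2.7,-0.8,0]
    - [-4,-1.1,0]
    - [-5.5,-0.7,0]
    - [-7,-0.3,0]
    - [-8.5,0.1,0]
    - [-10,0.5,0]
    - [-11.3,0.8,0]
  jaw: [35,35,35,35,35,35,35,35]

```text
time_s: 5.35
eef_pos: [0.4889, -0.0148, 0.0243]
eef_rot: [0.0, 0.634, 0.773, 0.0]
wrist_force: [-0.0, -0.6, 0.1]
opening: 0.348
grasp_force: 0.1
```

Run:
```python
from h import *
np.set_printoptions(precision=1,suppress=True)
where();rows([(1,0,25,0),(-45,0,25,0),(-45,0,75,0),(-276,-49,75,0)]);lids()
a=snap("side","s3.png")[130:230,215:335];cv2.imwrite('pics/s3c.png',cv2.resize(a[:,:,::-1],(0,0),fx=5,fy=5,interpolation=cv2.INTER_CUBIC))
```

```text
t 5.35 mag [-2.7  1. ] z 24.273311171102012 h 0.2610066021969146 F [-0.  -0.6  0.1] op 0.34797010307438836
(1, 0, 25, 0) dr [0. 0. 0.] xyz [-0.4 -0.1 -0.1]
(-45, 0, 25, 0) dr [0. 0. 0.] xyz [ 4.2 -0.1 -0.1]
(-45, 0, 75, 0) dr [0. 0. 0.] xyz [ 4.2 -0.1 -5.1]
(-276, -49, 75, 0) dr [0. 0. 0.] xyz [27.4 -4.9 -5.1]
lid 258 [-377.1   21.8]
lid 254 [-213.4  -49.5]
```

View pics/s3c.png

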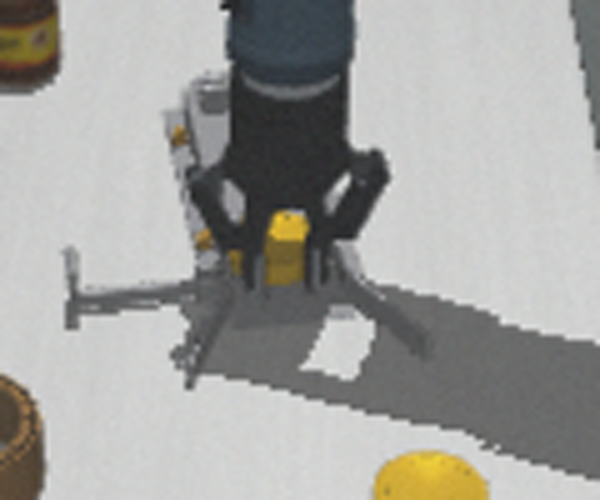

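The lid is in the neck and lane between the fingers (crop 288,250). I nudge 6 mm more, then back out and rise.

>>> send_rows:
  dr:
    - [0,0,0]
    - [0,0,0]
    - [0,0,0]
    - [0,0,0]
    - [0,0,0]
    - [0,0,0]
    - [0,0,0]
    - [0,0,0]
  xyz:
    - [-0.6,-0.1,0]
    - [-0.6,-0.1,0]
    - [2,-0.1,0]
    - [4.5,-0.1,-2]
    - [9,-1,-5]
    - [15,-2.5,-5]
    - [21,-4.9,-5]
    - [27,-4.9,-5]
  jaw: [35,35,35,35,35,35,35,35]

```text
time_s: 6.45
eef_pos: [0.3853, 0.243, 0.0743]
eef_rot: [-0.0, 0.634, 0.773, -0.0]
wrist_force: [1.2, 0.4, -0.1]
opening: 0.349
grasp_force: 0.0
```

Run:
```python
from h import *
np.set_printoptions(precision=1,suppress=True)
where();rows([(-276,-50,75,0),(-276,-50,25,0),(-256,-50,25,0),(-112,-6,25,0),(-72,0,25,0)]);lids()
```

```text
t 6.45 mag [-275.5  -51.5] z 74.28110412435284 h 0.2988221445822319 F [ 1.2  0.4 -0.1] op 0.3492937425859301
(-276, -50, 75, 0) dr [-0.   0.   0.1] xyz [ 0.1  0.1 -0.1]
(-276, -50, 25, 0) dr [-0.   0.   0.1] xyz [0.1 0.1 4.9]
(-256, -50, 25, 0) dr [-0.   0.   0.1] xyz [-1.9  0.1  4.9]
(-112, -6, 25, 0) dr [-0.   0.   0.1] xyz [-16.4   4.5   4.9]
(-72, 0, 25, 0) dr [-0.   0.   0.1] xyz [-20.4   5.    4.9]
lid 239 [42.9  1.5]
lid 202 [-207.3  -49.6]
```

>>> send_rows:
  dr:
    - [0,0,0]
    - [0,0,0]
    - [0,0,0]
    - [0,0,0]
    - [0,0,0]
    - [0,0,0]
    - [0,0,0]
    - [0,0,0]
  xyz:
    - [0,0.2,2.5]
    - [0,0.2,4.9]
    - [-1.5,0.2,4.9]
    - [-3.5,0.7,4.9]
    - [-6,1.4,4.9]
    - [-8.5,2.2,4.9]
    - [-11,2.9,4.9]
    - [-13.5,3.7,4.9]
  jaw: [35,35,35,35,35,35,35,35]

```text
time_s: 7.5
eef_pos: [0.4512, 0.1147, 0.0264]
eef_rot: [0.001, 0.634, 0.773, 0.0]
wrist_force: [-0.0, -0.3, -0.2]
opening: 0.35
grasp_force: 0.0
```

Run:
```python
from h import *
np.set_printoptions(precision=1,suppress=True)
where();rows([(-112,-5,25,0),(-72,1,25,0),(3,1,25,0)]);im=lids()
a=snap("side","s4.png")[140:260,215:335];cv2.imwrite('pics/s4c.png',cv2.resize(a[:,:,::-1],(0,0),fx=4,fy=4,interpolation=cv2.INTER_CUBIC))
```

```text
t 7.5 mag [-137.   -11.2] z 26.435231900233713 h 0.26842097104099594 F [-0.  -0.3 -0.2] op 0.3504541018150977
(-112, -5, 25, 0) dr [0. 0. 0.] xyz [-2.5  0.6  0.1]
(-72, 1, 25, 0) dr [0. 0. 0.] xyz [-6.5  1.2  0.1]
(3, 1, 25, 0) dr [0. 0. 0.] xyz [-14.    1.2   0.1]
lid 240 [43.   1.6]
lid 257 [-377.3   21.6]
```

View pics/s4c.png

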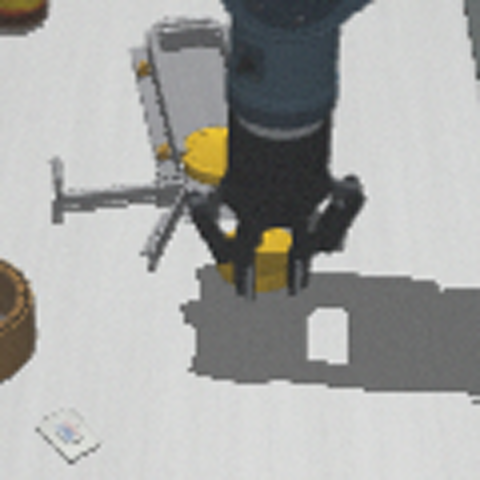

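The first lid lies in the lane (crop 208,150) and the second is cradled at (262,260). Continuing.

>>> send_rows:
  dr:
    - [0,0,0]
    - [0,0,0]
    - [0,0,0]
    - [0,0,0]
    - [0,0,0]
    - [0,0,0]
    - [0,0,0]
    - [0,0,0]
  xyz:
    - [-1.8,0.4,0.1]
    - [-3.6,0.8,0.1]
    - [-5.4,1.1,0.1]
    - [-7.2,1.2,0.1]
    - [-9,1.2,0.1]
    - [-10.8,1.2,0.1]
    - [-12.5,1.2,0.1]
    - [-14,1.2,0.1]
  jaw: [35,35,35,35,35,35,35,35]

```text
time_s: 8.6
eef_pos: [0.4897, -0.0197, 0.0243]
eef_rot: [-0.0, 0.634, 0.773, 0.0]
wrist_force: [-0.0, 0.1, 0.6]
opening: 0.349
grasp_force: 0.2
```

>>> send_rows:
  dr:
    - [0,0,0]
    - [0,0,0]
    - [0,0,0]
    - [0,0,0]
    - [0,0,0]
    - [0,0,0]
    - [0,0,0]
    - [0,0,0]
  xyz:
    - [-0.2,0,0]
    - [-0.2,0,0]
    - [3,0,0]
    - [6,0,-3]
    - [12,0,-5]
    - [18,0,-5]
    - [24,0,-5]
    - [30,0,-5]
  jaw: [35,35,35,35,35,35,35,35]

```text
time_s: 9.6
eef_pos: [0.4297, 0.278, 0.0745]
eef_rot: [0.0, 0.634, 0.774, 0.0]
wrist_force: [1.2, -0.0, -0.1]
opening: 0.351
grasp_force: 0.0
```

Run:
```python
from h import *
np.set_printoptions(precision=1,suppress=True)
where();rows([(-442,22,75,0),(-442,22,25,0),(-418,22,25,0),(-90,2,25,0)]);im=lids()
```

```text
t 9.6 mag [-301.4   -1.3] z 74.51591179530897 h 0.3521764807451859 F [ 1.2 -0.  -0.1] op 0.3505812494115851
(-442, 22, 75, 0) dr [ 0.  -0.   0.1] xyz [14.   2.4 -0.1]
(-442, 22, 25, 0) dr [ 0.  -0.   0.1] xyz [14.   2.4  5. ]
(-418, 22, 25, 0) dr [ 0.  -0.   0.1] xyz [11.6  2.4  5. ]
(-90, 2, 25, 0) dr [ 0.  -0.   0.1] xyz [-21.1   0.2   5. ]
lid 484 [77.9  1.7]
```

>>> send_rows:
  dr:
    - [0,0,0]
    - [0,0,0]
    - [0,0,0]
    - [0,0,0]
    - [0,0,0]
    - [0,0,0]
    - [0,0,0]
    - [0,0,0]
  xyz:
    - [4,0.8,0]
    - [9,1.7,0]
    - [13,2.3,0]
    - [14,2.4,1.5]
    - [14,2.4,4]
    - [14,2.4,4.9]
    - [12.5,2.4,4.9]
    - [11,2.3,4.9]
  jaw: [35,35,35,35,35,35,35,35]

```text
time_s: 10.65
eef_pos: [0.4325, 0.3868, 0.0259]
eef_rot: [0.0, 0.634, 0.773, 0.0]
wrist_force: [-0.4, -0.2, -0.8]
opening: 0.348
grasp_force: 0.0
```

>>> send_rows:
  dr:
    - [0,0,0]
    - [0,0,0]
    - [0,0,0]
    - [0,0,0]
    - [0,0,0]
    - [0,0,0]
    - [0,0,0]
    - [0,0,0]
  xyz:
    - [-2.5,-0.2,0]
    - [-5,-0.3,0]
    - [-7.5,-0.5,0]
    - [-10,-0.7,0]
    - [-12.5,-0.9,0]
    - [-15,-1.1,0]
    - [-17.5,-1.2,0]
    - [-20,-1.4,0]
  jaw: [35,35,35,35,35,35,35,35]

```text
time_s: 11.65
eef_pos: [0.458, 0.1873, 0.0264]
eef_rot: [0.001, 0.635, 0.773, 0.001]
wrist_force: [0.5, -0.4, 0.2]
opening: 0.348
grasp_force: 0.0
```

Run:
```python
from h import *
np.set_printoptions(precision=1,suppress=True)
where();rows([(-110,2,25,0),(-72,1,25,0),(3,1,25,0)]);im=lids()
a=snap("side","s5.png")[140:290,215:335];cv2.imwrite('pics/s5c.png',cv2.resize(a[:,:,::-1],(0,0),fx=4,fy=4,interpolation=cv2.INTER_CUBIC))
```

```text
t 11.65 mag [-206.9    9.3] z 26.420910865307288 h 0.22901643121213056 F [ 0.5 -0.4  0.2] op 0.34839020474828636
(-110, 2, 25, 0) dr [0. 0. 0.] xyz [-9.7 -0.8  0.1]
(-72, 1, 25, 0) dr [0. 0. 0.] xyz [-13.5  -0.9   0.1]
(3, 1, 25, 0) dr [0. 0. 0.] xyz [-21.   -0.9   0.1]
lid 484 [77.8  1.7]
lid 47 [-145.1    7.1]
```

View pics/s5c.png

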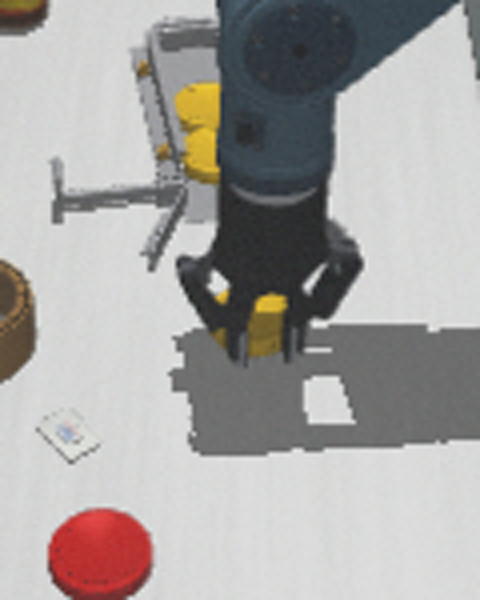

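Two lids lie in the lane (crop 200,105 and 205,155) and the third is cradled at (265,325). Continuing.

>>> send_rows:
  dr:
    - [0,0,0]
    - [0,0,0]
    - [0,0,0]
    - [0,0,0]
    - [0,0,0]
    - [0,0,0]
    - [0,0,0]
    - [0,0,0]
  xyz:
    - [-2,-0.2,0]
    - [-4,-0.4,0]
    - [-6,-0.5,0]
    - [-8,-0.7,0]
    - [-10,-0.8,0.1]
    - [-12,-0.9,0.1]
    - [-13.7,-0.9,0.1]
    - [-15.4,-0.9,0.1]
  jaw: [35,35,35,35,35,35,35,35]

```text
time_s: 12.75
eef_pos: [0.4789, 0.0356, 0.0247]
eef_rot: [0.0, 0.634, 0.773, 0.0]
wrist_force: [0.1, 0.8, -0.3]
opening: 0.35
grasp_force: 0.3
```

>>> send_rows:
  dr:
    - [0,0,0]
    - [0,0,0]
    - [0,0,0]
    - [0,0,0]
    - [0,0,0]
    - [0,0,0]
    - [0,0,0]
    - [0,0,0]
  xyz:
    - [-1.3,0,0]
    - [-2.6,0,0]
    - [-3.8,0,0]
    - [-4.8,0,0]
    - [-5.4,0,0]
    - [-5.7,0,0]
    - [-5.7,0,0]
    - [-5.7,0,0]
  jaw: [35,35,35,35,35,35,35,35]

```text
time_s: 13.75
eef_pos: [0.4897, -0.0193, 0.0243]
eef_rot: [-0.0, 0.634, 0.773, 0.0]
wrist_force: [1.0, 0.2, -0.3]
opening: 0.349
grasp_force: 0.0
```

Run:
```python
from h import *
np.set_printoptions(precision=1,suppress=True)
where();rows([(5,1,25,0),(-60,1,25,0)])
```

```text
t 13.75 mag [1.9 0.9] z 24.266948153337957 h 0.3134278209898298 F [ 1.   0.2 -0.3] op 0.3493249148963607
(5, 1, 25, 0) dr [-0.  -0.   0.1] xyz [-0.3  0.  -0.1]
(-60, 1, 25, 0) dr [-0.  -0.   0.1] xyz [ 6.2  0.  -0.1]
```

>>> send_rows:
  dr:
    - [0,0,0]
    - [0,0,0]
    - [0,0,0]
    - [0,0,0]
    - [0,0,0]
    - [0,0,0]
    - [0,0,0]
    - [0,0,0]
  xyz:
    - [-0.2,0,0]
    - [-0.2,0,0]
    - [2,0,0]
    - [5,0,0]
    - [6,0,-3]
    - [7,0,-8]
    - [7,3,-12]
    - [7,8,-12]
  jaw: [35,35,35,35,35,35,0,0]

```text
time_s: 14.75
eef_pos: [0.5574, 0.065, 0.1489]
eef_rot: [0.003, 0.634, 0.773, 0.002]
wrist_force: [0.6, -0.4, 0.4]
opening: 0.003
grasp_force: 0.0
```

Run:
```python
from h import *
np.set_printoptions(precision=1,suppress=True)
where();rows([(0,200,144,-90),(0,200,42,-90)]);im=lids();cv2.imwrite('pics/t6.png',im[:,:,::-1])
m=im[165:250,240:360];cv2.imwrite('pics/t6c.png',cv2.resize(m[:,:,::-1],(0,0),fx=6,fy=6,interpolation=cv2.INTER_CUBIC))
```

```text
t 14.75 mag [-67.9  83.5] z 148.9083282084145 h 0.31066768974724823 F [ 0.6 -0.4  0.4] op 0.003425979997282196
(0, 200, 144, -90) dr [ 0.1 -0.  15.1] xyz [-6.8 11.6  0.6]
(0, 200, 42, -90) dr [ 0.1 -0.  15.1] xyz [-6.8 11.5 10.8]
lid 725 [110.2   2.1]
```

View pics/t6c.png

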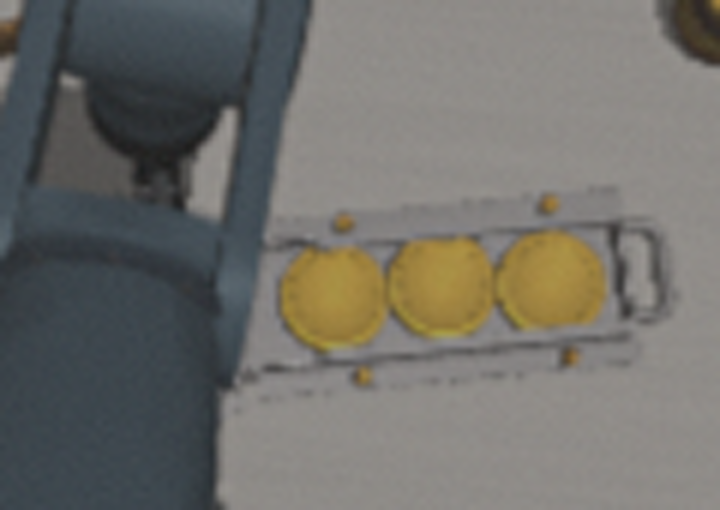

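All three lids lie in a row in the lane, at crop (334,297), (441,287) and (550,280). Next is the gate tab.

>>> send_rows:
  dr:
    - [0,0,1.7]
    - [0,0,3.4]
    - [0,0,5.1]
    - [0,0,6.8]
    - [0,0,8.5]
    - [0,0,10.2]
    - [0,0,11.9]
    - [0,0,13.6]
  xyz:
    - [-0.8,1.4,0]
    - [-1.7,2.9,0]
    - [-2.5,4.3,0]
    - [-3.4,5.8,0]
    - [-4.2,7.2,0]
    - [-5.1,8.7,0]
    - [-6,10.1,0]
    - [-6.8,11.6,0]
  jaw: [0,0,0,0,0,0,0,0]

```text
time_s: 15.8
eef_pos: [0.6818, 0.0206, 0.1438]
eef_rot: [-0.0, 0.986, 0.168, -0.0]
wrist_force: [0.1, -0.2, -0.1]
opening: 0.002
grasp_force: 0.0
```

Run:
```python
from h import *
np.set_printoptions(precision=1,suppress=True)
where();rows([(0,200,42,-90),(0,170,42,-90),(0,80,42,-90)])
im=ctrl.camera("top")
c=im[165:250,260:345]
print(proj("top",np.r_[tow(0,.15),.03]),proj("side",np.r_[tow(0,.15),.03]))
```

```text
t 15.8 mag [ -0.6 197.1] z 143.81015617700893 h -81.64300062273813 F [ 0.1 -0.2 -0.1] op 0.00180366473936498
(0, 200, 42, -90) dr [-0.   0.   1.4] xyz [ 0.3  0.1 10.2]
(0, 170, 42, -90) dr [-0.   0.   1.4] xyz [-2.7 -0.3 10.2]
(0, 80, 42, -90) dr [-0.   0.   1.4] xyz [-11.6  -1.6  10.2]
[279.8 176.1] [227.  185.1]
```

>>> send_rows:
  dr:
    - [0,0,1]
    - [0,0,1.4]
    - [0,0,1.4]
    - [0,0,1.4]
    - [0,0,1.4]
    - [0,0,1.4]
    - [0,0,1.4]
    - [0,0,1.4]
  xyz:
    - [0.3,0.1,2]
    - [0.3,0.1,5]
    - [0.3,0.1,8]
    - [0.3,0.1,10]
    - [0.3,0.1,10.2]
    - [-0.7,0,10.2]
    - [-1.7,-0.2,10.2]
    - [-2.7,-0.3,10.2]
  jaw: [0,0,0,0,0,0,0,0]

```text
time_s: 16.85
eef_pos: [0.6548, 0.0144, 0.0434]
eef_rot: [0.0, 0.995, 0.099, 0.001]
wrist_force: [0.8, -0.9, 1.3]
opening: 0.003
grasp_force: 0.0
```

Run:
```python
from h import *
np.set_printoptions(precision=1,suppress=True)
where();rows([(0,150,42,-90),(0,80,42,-90)])
a=snap("side","s7.png")[130:215,195:305];cv2.imwrite('pics/s7c.png',cv2.resize(a[:,:,::-1],(0,0),fx=6,fy=6,interpolation=cv2.INTER_CUBIC))
```

```text
t 16.85 mag [  0.4 169.4] z 43.39044010468659 h -89.6913669842756 F [ 0.8 -0.9  1.3] op 0.0028660055002961656
(0, 150, 42, -90) dr [ 0.  -0.   0.1] xyz [-1.9 -0.1  0.1]
(0, 80, 42, -90) dr [ 0.  -0.   0.1] xyz [-8.9 -0.1  0.1]
```

View pics/s7c.png

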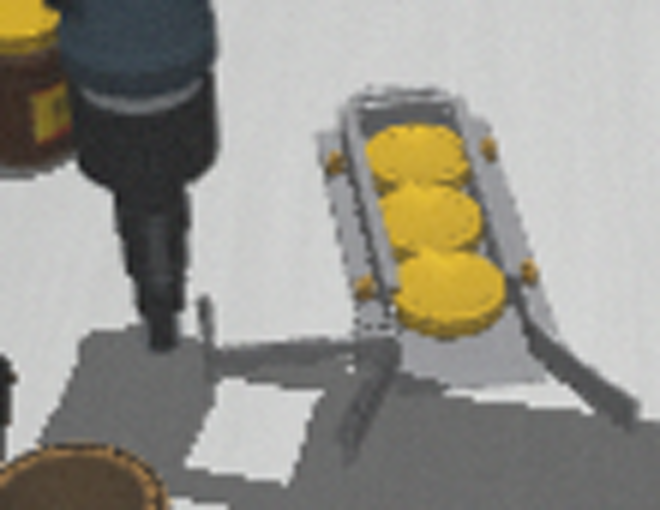

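The closed fingers stand just outside the tab (crop 162,330, with the tab at 207,335). I push it in.

>>> send_rows:
  dr:
    - [0,0,0]
    - [0,0,0]
    - [0,0,0]
    - [0,0,0]
    - [0,0,0]
    - [0,0,0]
    - [0,0,0]
    - [0,0,0]
  xyz:
    - [-0.9,-0.1,0]
    - [-1.8,-0.1,0]
    - [-2.7,-0.1,0]
    - [-3.6,-0.1,0]
    - [-4.5,-0.1,0]
    - [-5.4,-0.1,0]
    - [-6.3,-0.1,0]
    - [-7.2,-0.1,0]
  jaw: [0,0,0,0,0,0,0,0]

```text
time_s: 17.9
eef_pos: [0.5837, 0.0013, 0.0423]
eef_rot: [-0.0, 0.995, 0.098, -0.0]
wrist_force: [2.1, 0.7, 1.1]
opening: -0.001
grasp_force: 0.9
```

>>> send_rows:
  dr:
    - [0,0,0]
    - [0,0,0]
    - [0,0,0]
    - [0,0,0]
    - [0,0,0]
    - [0,0,0]
    - [0,0,0]
    - [0,0,0]
  xyz:
    - [-0.5,0,0]
    - [-0.9,0,0]
    - [-1.2,0,0]
    - [-1.4,0,0]
    - [-1.6,0,0]
    - [-1.6,0,0]
    - [-1.6,0,0]
    - [-1.6,0,0]
  jaw: [0,0,0,0,0,0,0,0]

```text
time_s: 18.9
eef_pos: [0.5684, -0.0017, 0.0421]
eef_rot: [-0.0, 0.995, 0.098, -0.0]
wrist_force: [0.3, 0.0, 0.0]
opening: 0.002
grasp_force: 0.0
```

Run:
```python
from h import *
np.set_printoptions(precision=1,suppress=True)
where()
```

```text
t 18.9 mag [-0.3 81.5] z 42.12080729434964 h -89.69665262256163 F [0.3 0.  0. ] op 0.0022294622036952124
```

Not at the stop yet, so I creep further in until the force rises.

>>> send_rows:
  dr:
    - [0,0,0]
    - [0,0,0]
    - [0,0,0]
    - [0,0,0]
    - [0,0,0]
    - [0,0,0]
    - [0,0,0]
    - [0,0,0]
  xyz:
    - [-0.1,0,0]
    - [-0.2,0,0]
    - [-0.3,0,0]
    - [-0.3,0,0]
    - [-0.3,0,0]
    - [-0.3,0,0]
    - [-0.3,0,0]
    - [-0.3,0,0]
  jaw: [0,0,0,0,0,0,0,0]

```text
time_s: 19.9
eef_pos: [0.5677, -0.002, 0.0427]
eef_rot: [0.0, 0.995, 0.098, 0.002]
wrist_force: [8.5, 1.7, -5.9]
opening: 0.002
grasp_force: 4.5
```

>>> send_rows:
  dr:
    - [0,0,0]
    - [0,0,0]
    - [0,0,0]
    - [0,0,0]
    - [0,0,0]
    - [0,0,0]
    - [0,0,0]
    - [0,0,0]
  xyz:
    - [-0.1,0,0]
    - [-0.2,0,0]
    - [-0.2,0,0]
    - [-0.2,0,0]
    - [-0.2,0,0]
    - [-0.2,0,0]
    - [-0.2,0,0]
    - [-0.2,0,0]
  jaw: [0,0,0,0,0,0,0,0]

```text
time_s: 20.9
eef_pos: [0.5675, -0.0021, 0.043]
eef_rot: [0.0, 0.995, 0.098, 0.004]
wrist_force: [15.0, 5.5, -10.3]
opening: 0.002
grasp_force: 7.7
```

The force rises to 15 N with the tab face at y ≈ 69 mm, so the gate is at its stop. I back off, rise and check.

>>> send_rows:
  dr:
    - [0,0,0]
    - [0,0,0]
    - [0,0,0]
    - [0,0,0]
    - [0,0,0]
    - [0,0,0]
    - [0,0,0]
    - [0,0,0]
  xyz:
    - [1.5,0,0]
    - [4,0,0]
    - [6,0,0]
    - [6,0,-4]
    - [6,0,-9]
    - [6,0,-12]
    - [6,0,-12]
    - [6,0,-12]
  jaw: [0,0,0,0,0,0,0,0]

```text
time_s: 21.9
eef_pos: [0.6217, 0.0091, 0.1612]
eef_rot: [-0.0, 0.995, 0.098, -0.001]
wrist_force: [-0.6, 0.1, 0.2]
opening: 0.001
grasp_force: 0.0
```

Run:
```python
from h import *
np.set_printoptions(precision=1,suppress=True)
where();lids()
a=snap("side","s8.png")[130:215,195:305];cv2.imwrite('pics/s8c.png',cv2.resize(a[:,:,::-1],(0,0),fx=6,fy=6,interpolation=cv2.INTER_CUBIC))
```

```text
t 21.9 mag [ -0.8 135.9] z 161.19139580480487 h -89.70231747627214 F [-0.6  0.1  0.2] op 0.0007984316529463613
lid 628 [122.8   1.5]
```

View pics/s8c.png

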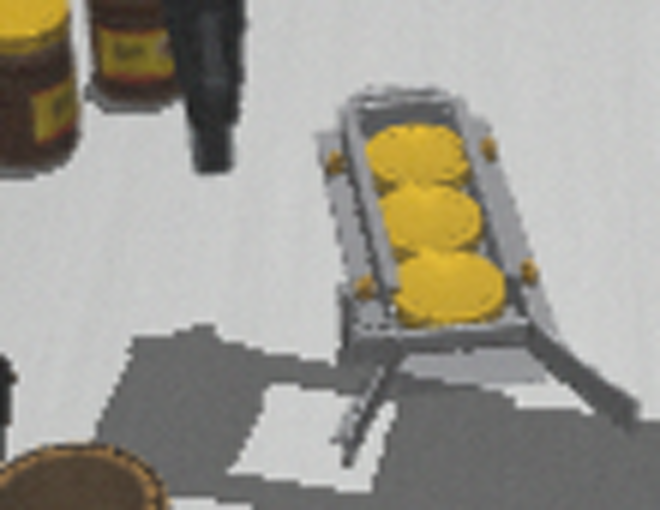

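The gate bar is across the lane (crop 470,335), all three lids lie flat behind it, and the robot is clear. Handing in.

```bash
python3 -c "
from bench import ctrl
print(ctrl.hand_in())"
```

```text
the job is handed in; nothing more can be done
None
```

All three lids lie flat in a row in the lane with the gate pushed shut to its stop behind them, and I handed the job in after about 22 s; the hand-in gave no verdict.

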